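# Hang a display bracket on the revolving trinket stand

## Task

Turn the revolving stand by pushing the little posts round its rim until the slotted face of its upright looks squarely at the front tab on the foot. Then take the display bracket that has claws, hook both claws into the two top slots and press it down until it is fully home and locked. Leave the other bracket and the trinkets where they are, and let go of everything.

Things in the scene. Friction and masses are not known exactly. Their poses are not given: they have to be found in the camera images.
- stand: Fixed foot of the revolving stand: dark steel disc, 250 mm across, 12 mm thick, origin on the bench at the turning axis. Its front is its own -x direction, marked by a flat tab 36 mm wide, 10 mm thick, whose end lies 187 mm from the axis. The tab points roughly at the robot (along -x, up to 0.3 rad either way).
- platter (a joint): Angle (rad) of the turntable on the foot, growing anticlockwise seen from above. 0, or equally 6.283, when the slotted face looks squarely at the tab: go to the nearer. Stops at -0.7 and 6.98. It stays where it is left and takes about 2.5 N at the rim posts to turn. The turntable is a brown wooden disc 300 mm across, its top 30 mm above the bench.
- rim_posts (a point): Point on the turning axis at the height of the rim posts' tops, 75 mm above the bench; turns with the turntable, with its axes. Eight upright round metal posts, 16 mm across, stand 45 mm high on the disc, on a circle of radius 130 mm about this point, at 22.5, 67.5, 112.5 ... 337.5 degrees from its x axis.
- upright (a point): Top of the aluminium upright, on the turning axis, 195 mm above the bench; turns with the turntable; the slotted face looks along its -x. The slotted plate is 56 mm wide and 4.5 mm thick, its outer face 20 mm from the axis; behind it is a narrower hollow channel, 36 mm wide and 36 mm deep, open at the back, so from above it is T- or pi-shaped.
- slot (a point): On the plate's outer face, middle of the bottom edge of the top slot, 150 mm above the bench; x goes into the plate, z up. Three slots in one column, each 14 mm wide, 28 mm high; bottom edges at 66, 108, 150 mm. A spring roller behind the plate below the top slot: claws put in and lowered rest on it about 5 mm too high; a firm downward press of 10 to 15 N takes them home.
- bracket: The display bracket with claws, plain steel, about 0.3 kg, standing on two end plates. Origin: centre of its underside; z up, x along it towards the claws. Level beam 28 mm wide, 140 mm long (x -70 to 70), from z = 40 to 70 mm. End plates 6 mm thick reach down to z = 0; at the -x end a lip rises to z = 82. Home, its origin is 57 mm below and about 72 mm in front of slot.
- beam (a point): Middle of the top of the clawed bracket's beam (0, 0, 70 mm in the bracket's frame), with the bracket's axes: the place to grip it from above, across its 28 mm width (along its y); 30 mm of beam lie below it, with free space under the beam. The top is flat, and can be pressed, from x = -60 to 70 mm.
- claw (a point): On the bracket's rear face (70, 0, 57 mm in the bracket's frame), at the underside of the upper claw's neck; bracket's axes. Each claw is 7 mm wide: a neck 6 mm long and 7 mm high, then a tongue 5 mm thick from 12 mm below to 7 mm above the neck's underside. The lower claw is equal, 42 mm below. Home, this point is within about 3 mm of slot, the bracket drooping up to 3 degrees.
- plain_bracket: A second, otherwise equal steel bracket that has two round buttons in place of claws; it does not fit. Origin and size as the other bracket. It may stand on either side. Leave it alone.
- rooster: Brass rooster figure, 150 mm tall, foot 64 mm across, origin at the centre of its underside. Leave it alone.
- toy_car: Toy car, 130 x 56 x 49 mm, origin at the centre of its underside. Leave it alone.
Things that resemble listed ones, but are neither listed nor needed, are in the scene too. Leave any green or turquoise look-alike of the bracket alone.

How it is judged:
On the way, in this order (a step that is already met when the one before it is completed fails the run):
1. the slotted face of the upright looks squarely at the front tab (within 7 degrees) ((value of joint platter between -0.12 and 0.12 rad or value of joint platter between 6.163 and 6.403 rad)), for 0.2 s.
2. the claws are through the two top slots (x of claw in the frame of slot between -0.005 and 0.004 m and y of claw in the frame of slot between -0.006 and 0.006 m and z of claw in the frame of slot between -0.005 and 0.026 m), for 0.1 s.
At the end, for the whole second after the job is handed in: Slotted face looks at the tab within 8 degrees; the clawed bracket hangs in the two top slots, home within 3 mm in height, 6 mm sideways and 5 mm from the plate, level within 5.5 and square within 8.5 degrees; all at rest and released ((value of joint platter between -0.14 and 0.14 rad or value of joint platter between 6.143 and 6.423 rad) and x of claw in the frame of slot between -0.005 and 0.004 m and y of claw in the frame of slot between -0.006 and 0.006 m and z of claw in the frame of slot between -0.003 and 0.003 m and angle between bracket's own z axis and vertical below 0.1 rad and angle between the x axis of bracket and the x axis of slot, either way round below 0.15 rad and linear speed of bracket below 0.01 m/s and velocity of joint platter between -0.02 and 0.02 rad/s); the robot touches nothing.
It fails at once if the plain bracket is moved more than 25 mm (distance of plain_bracket from where it was at the start of the episode above 0.025 m).
It fails at once if the rooster is moved more than 25 mm (distance of rooster from where it was at the start of the episode above 0.025 m).
It fails at once if the toy car is moved more than 25 mm (distance of toy_car from where it was at the start of the episode above 0.025 m).
It also fails if it takes over 72 s, if anything falls off the work surface, if the arm or the gripper's body presses on something with over 40 N, if the wrist force passes 120 N, or if a joint passes its speed limit or range.

## Robot

A 6-joint arm with a two-finger parallel gripper is mounted at the origin on the work surface. World frame = base frame: x ahead of the robot, y to its left, z up, the work surface at z = 0. Lengths are in m, angles in rad, forces in N, time in s.
With the tool pointing down it reaches from about 0.225 to 0.875 m from the base axis. Payload 3.4 kg.
Tool frame: the origin (TCP) lies at the very end of the fingers, on their centre line; the grasp point (between the pads) lies 19 mm behind it; z points along the fingers, y is the direction in which the jaws open and shut (so a half turn about z gives the same grasp; the last joint's range is limited). The gripper opens to 85 mm and grips with 20 to 120 N. Pads are 22 mm wide; open, the fingers measure 114 mm over their backs; the gripper's body (76 mm by 85 mm) begins 54 mm behind the grasp point. The pads swing forward as they close: fully open they stand 13 mm farther back than shut.
Start: joints at [-1.402, 0.276, 1.505, -0, 1.361, -0.121], TCP at [0.164, -0.551, 0.231] pointing down, gripper open.
Joint ranges: [-2.89, 2.89], [-0.75, 2.08], [0.22, 2.7], [-1.18, 4.32], [0.11, 2.71], [-2.7, 2.7]. Speed limits (rad/s): [2.57, 2.57, 3.14, 3.14, 3.14, 3.14].

## Interface

Orientations are given as a unit quaternion [w, x, y, z].
In Python, from rig import manip, viewer, job gives the robot as it stands.
- The arm moves only by the shell command python3 -m crank 'ROWS' [OPENING] [FORCE]. ROWS is JSON, a list of rows, each a list of 6 numbers: the shift along the tool's x, y, z in m, then the turn, a rotation vector about the tool's x, y, z in degrees. In form: [[dx, dy, dz, rx, ry, rz], ...]. A call has 1 to 20 rows; each row is the pose to reach, as a shift and turn from the pose measured when the call began, along the tool's axes at that moment; what a row does not reach only later rows make up. A row lasts 1/8 s, in which the tool goes at most 62.5 mm and 10.7 degrees, less where a joint would pass 70% of its speed; a pose out of reach is approached as far as the arm can. A call with a gripper value outside its range is refused whole. OPENING is the opening, from 0 (shut) to 1 (fully open), set as the call begins (- or left out, the last holds). The fingers move at their own pace and stop on an object; FORCE is the grip in N (left out, the last holds). Time passes only in rows, so rows that repeat a pose let the fingers close. It gives the time, the measured TCP pose, the force and the opening at its end, in the units of the state.
- manip.get_state(): the state, without advancing time (a new reading comes with each control period).
- viewer.get_image(name): name is "scene" or "top"; returns a dict with "frame" (384x512x3 uint8, blue, green, red), "range_z" (384x512 float32, m along the optical axis (not along the pixel's ray), 0 where there is no reading), "intrinsics" (3x3 intrinsics, pixels), "D" ([k1, k2, p1, p2, k3] as OpenCV has them; the pictures are not rectified), "world_from_camera" (4x4, takes a point from camera to world coordinates). Camera axes: x right, y up, looking along -z (the intrinsics and any distortion apply to the point x, -y, -z); pixel columns grow to the right and rows downward; lengths in m; the calibration is good to about 2 mm. A picture is of the moment at which its call begins.
- job.sign_off(): hands the job in, once; it reports no verdict.
The state is a dict: "clock": time; "qpos": joint angles; "qd": joint speeds; "effort": joint torques, N m; "position": TCP position; "ee_rot": TCP orientation; "contact_force": force on the tool from outside, world axes, zero at the start; "moment": the same for the moment, N m; "width": finger opening in m.
Only numpy, scipy, OpenCV 4.12 (cv2) and the standard library are available. Lean on these libraries where they do the work, as an engineer would, in place of code of your own. Each camera call takes 0.05 s, during which the arm holds its last target. There are 200 camera calls.

## Working session

There is one attempt and no reset: what is moved stays moved. The work goes in short steps, Python scripts to look and compute and a shell command to move; the robot and the scene stay as the last step left them, time stands still between calls to the robot, and variables do not carry over. Pictures are saved under pics/ and viewed, about 8 in all and at most 12, crops included, and the job is handed in when it is done.

```bash
mkdir -p pics; ls
cat > h.py <<'E'
import numpy as np, cv2
from rig import manip, viewer, job
def get(n):
    return viewer.get_image(n)
def cloud(im):
    K=np.array(im["intrinsics"]);D=np.array(im["D"],float);T=np.array(im["world_from_camera"])
    h,w=im["range_z"].shape
    u,v=np.meshgrid(np.arange(w),np.arange(h))
    p=cv2.undistortPoints(np.stack([u,v],-1).reshape(-1,1,2).astype(np.float64),K,D).reshape(h,w,2)
    z=im["range_z"].astype(float)
    c=np.stack([p[...,0]*z,-p[...,1]*z,-z],-1)
    return c@T[:3,:3].T+T[:3,3]
E
python3 - <<'E'
from h import *
print(manip.get_state())
for n in("scene","top"):
    im=get(n);np.savez(f"{n}0.npz",**im)
    cv2.imwrite(f"pics/{n}0.png",cv2.resize(im["frame"],(800,600),interpolation=cv2.INTER_CUBIC))
    print(n,np.round(im["world_from_camera"],3).tolist(),np.round(im["intrinsics"],1).tolist(),im["D"])
E
```

```text
pics
{'clock': 0.0, 'qpos': array([-1.40200129e+00,  2.76572536e-01,  1.50618659e+00, -6.28049054e-06,
        1.36069751e+00, -1.21012063e-01]), 'qd': array([-0.00025915, -0.00114411, -0.0004014 ,  0.0004621 ,  0.00014178,
        0.00200316]), 'effort': array([-3.50096871e-04, -4.16777837e+01, -2.45807630e+01, -1.67265230e-04,
        1.11022219e-02, -5.68132293e-06]), 'position': array([ 0.16420794, -0.55047263,  0.23043123]), 'ee_rot': array([-9.31652605e-04,  9.89519313e-01,  1.44397578e-01, -2.53342573e-05]), 'contact_force': array([-0.12282892, -0.87164782,  0.01718479]), 'moment': array([0.00324612, 0.03148772, 0.01894008]), 'width': 0.0855542707767735}
scene [[-0.676, -0.535, 0.507, 1.205], [0.737, -0.487, 0.468, 0.805], [-0.004, 0.691, 0.723, 1.201], [0.0, 0.0, 0.0, 1.0]] [[447.3, 0.0, 264.5], [0.0, 447.3, 192.4], [0.0, 0.0, 1.0]] [0.01130629 0.         0.         0.         0.        ]
top [[-0.009, 0.994, -0.105, 0.287], [-1.0, -0.009, -0.0, 0.083], [-0.001, 0.105, 0.994, 1.557], [0.0, 0.0, 0.0, 1.0]] [[469.3, 0.0, 260.4], [0.0, 469.3, 194.1], [0.0, 0.0, 1.0]] [0.04765175 0.         0.         0.         0.        ]
```

View pics/scene0.png

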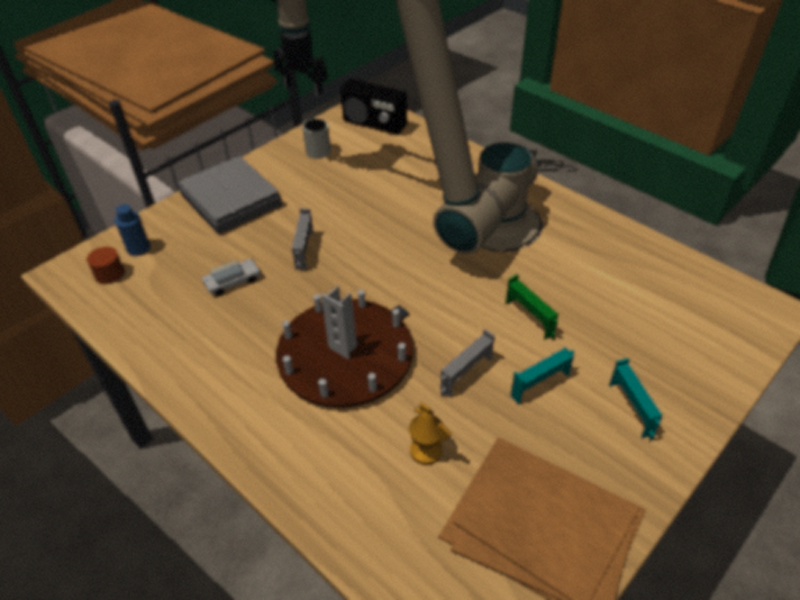

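View pics/top0.png

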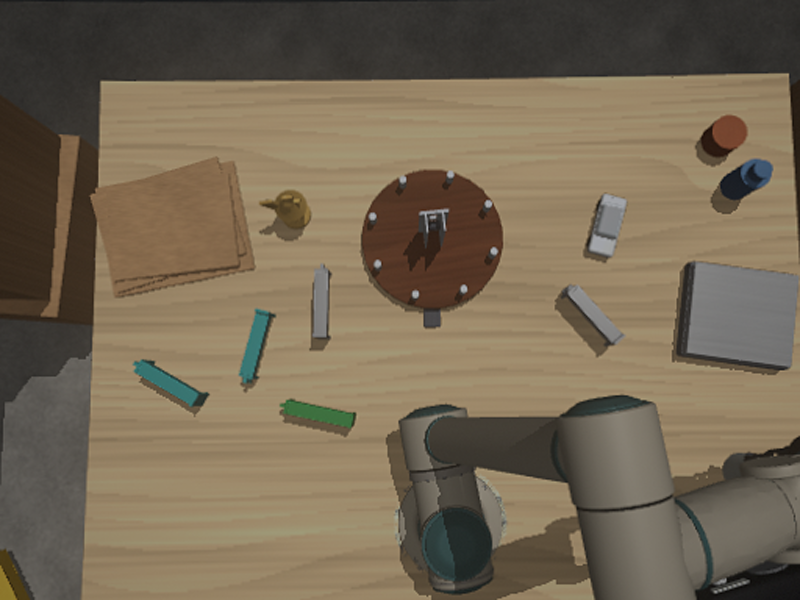

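The scene view shows the stand at (345,350), grey brackets at (467,362) and (303,240), the rooster at (427,435) and the car at (232,275). In the top view the stand centre is near (432,240) with its tab at (432,317), the slotted plate faces up (away from the tab), and the grey brackets are at (321,303) and (590,313).

```bash
cat >> h.py <<'E'
def load(n):
    return dict(np.load(n))
def circ(P):
    A=np.c_[2*P,np.ones(len(P))];s=np.linalg.lstsq(A,(P**2).sum(1),rcond=None)[0]
    return s[:2],np.sqrt(s[2]+s[:2]@s[:2])
E
python3 - <<'E'
from h import *
t=load("top0.npz");s=load("scene0.npz")
W=cloud(t);f=t["frame"]
def box(m,zlo,zhi):
    P=W[m&(W[...,2]>zlo)&(W[...,2]<zhi)]
    return P
v,u=np.mgrid[:384,:512]
def reg(x0,y0,x1,y1): # in 800x600 px
    return (u>x0*.64)&(u<x1*.64)&(v>y0*.64)&(v<y1*.64)
st=reg(350,150,510,335)
# posts
m=(st&(W[...,2]>0.066)&(W[...,2]<0.085)).astype(np.uint8)
n,l,sta,c=cv2.connectedComponentsWithStats(m)
ps=[]
for i in range(1,n):
    P=W[l==i]; 
    if sta[i,4]>=6: ps.append(P[:,:2].mean(0)); print("post?",sta[i,4],np.round(P.mean(0),4))
P=W[st&(W[...,2]>0.185)&(W[...,2]<.205)]
print("upright top n",len(P),P.mean(0).round(4), P.min(0).round(4),P.max(0).round(4))
r=cv2.minAreaRect((P[:,:2]*1000).astype(np.float32));print(r)
P=W[st&(W[...,2]>0.005)&(W[...,2]<.016)&(f.max(-1)<110)]
P=P[P[:,0]<np.median(W[st][:,0])-0.1]
print("tab",len(P),P.mean(0).round(4),P.min(0).round(4),P.max(0).round(4))
for nm,R in (("L",reg(300,255,345,355)),("R",reg(545,275,635,355)),("rooster",reg(255,180,320,235)),("car",reg(580,185,635,265))):
    for lo,hi in ((.03,.2),(.06,.076),(.077,.09)):
        P=W[R&(W[...,2]>lo)&(W[...,2]<hi)]
        if len(P)>3:
            r=cv2.minAreaRect((P[:,:2]*1000).astype(np.float32));print(nm,lo,len(P),P.mean(0).round(4),r)
C=[f[int(150*.64):int(340*.64),int(350*.64):int(510*.64)],f[160:225,195:225],f[175:225,350:405]]
g=s["frame"];C+=[g[205:255,275:325],g[130:175,180:210],g[170:260,170:270]]
out=np.zeros((600,800,3),np.uint8)
for i,c in enumerate(C):
    k=min(262/c.shape[1],296/c.shape[0]);c=cv2.resize(c,None,fx=k,fy=k,interpolation=cv2.INTER_CUBIC)
    y,x=(i//3)*300,(i%3)*266;out[y:y+c.shape[0],x:x+c.shape[1]]=c
cv2.imwrite("pics/crops.png",out)
E
```

```text
post? 20 [ 0.7133 -0.0089  0.0743]
post? 20 [0.7035 0.0907 0.0735]
post? 21 [ 0.6497 -0.085   0.0744]
post? 20 [0.6229 0.1531 0.0739]
post? 19 [ 0.5487 -0.0952  0.0738]
post? 20 [0.5248 0.1442 0.0746]
post? 20 [ 0.4718 -0.031   0.0741]
post? 18 [0.4625 0.0665 0.0745]
upright top n 65 [0.5956 0.0308 0.1942] [0.5657 0.0053 0.1851] [0.6098 0.0588 0.2019]
((587.1536865234375, 29.98142433166504), (39.31833267211914, 54.03913116455078), 6.58068323135376)
tab 116 [0.4216 0.034  0.0099] [ 0.4004 -0.0252  0.0051] [0.4612 0.1172 0.016 ]
L 0.03 447 [0.4486 0.2582 0.0677] ((452.74749755859375, 259.0533752441406), (27.915786743164062, 151.53001403808594), 89.76094818115234)
L 0.06 378 [0.4513 0.2592 0.0692] ((453.3870849609375, 259.41253662109375), (148.79815673828125, 26.99517822265625), 0.010179604403674603)
L 0.077 18 [0.3874 0.2613 0.0817] ((424.4471130371094, 259.7238464355469), (25.10996437072754, 92.57156372070312), 88.79191589355469)
R 0.03 507 [ 0.4173 -0.2946  0.067 ] ((419.826416015625, -294.97607421875), (148.23117065429688, 30.684547424316406), 40.838382720947266)
R 0.06 394 [ 0.4214 -0.2932  0.0691] ((421.70245361328125, -293.8213195800781), (143.9010772705078, 29.98379898071289), 40.76652145385742)
R 0.077 27 [ 0.3714 -0.339   0.082 ] ((387.0816650390625, -332.8122253417969), (52.58911895751953, 27.948110580444336), 23.96019744873047)
rooster 0.03 389 [0.6433 0.322  0.1027] ((652.0836181640625, 325.988525390625), (78.1915283203125, 65.95304107666016), 58.7410888671875)
rooster 0.06 11 [0.6389 0.3333 0.0728] ((645.2040405273438, 335.6205749511719), (64.0993881225586, 45.15036392211914), 17.010318756103516)
rooster 0.077 109 [0.6429 0.3136 0.0841] ((648.6421508789062, 320.06396484375), (65.94499969482422, 65.87213134765625), 51.57170104980469)
car 0.03 533 [ 0.6142 -0.3384  0.0421] ((613.26611328125, -338.5198974609375), (54.65586853027344, 128.96365356445312), 72.27445983886719)
```

View pics/crops.png

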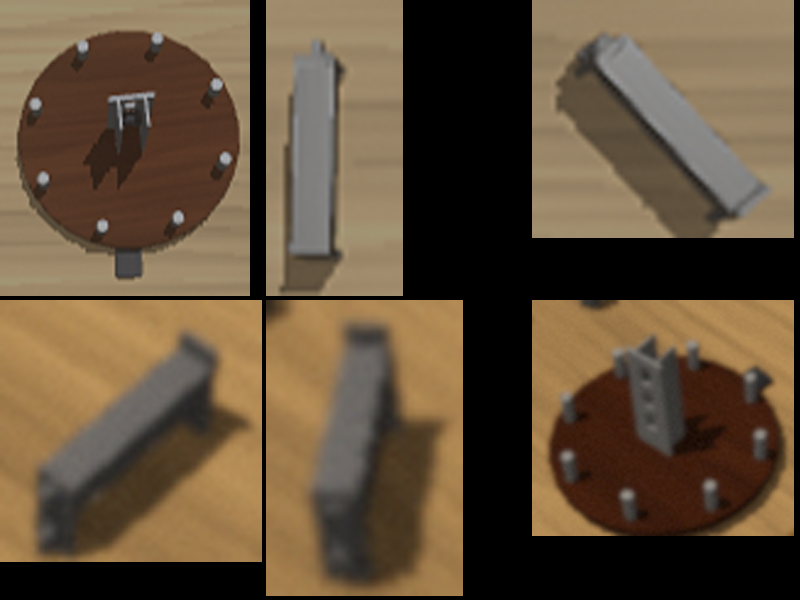

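The left bracket at (321,303) ends in a narrow protrusion, so it is the clawed one, pointing along +x. The right bracket has a wide round button. Next I compute the stand geometry.

Run:
```python
from h import *
t=load("top0.npz");W=cloud(t);f=t["frame"]
v,u=np.mgrid[:384,:512]
ps=np.array([[.7133,-.0089],[.7035,.0907],[.6497,-.085],[.6229,.1531],[.5487,-.0952],[.5248,.1442],[.4718,-.031],[.4625,.0665]])
c,r=circ(ps);a=np.degrees(np.arctan2(*(ps-c).T[::-1]))
print("centre",c,"r",r,"angles",np.sort(a%360).round(1),"mod45",np.degrees(np.angle(np.exp(1j*np.radians(a*8)).mean()))/8)
R=np.hypot(W[...,0]-c[0],W[...,1]-c[1])
m=(R>.150)&(R<.2)&(W[...,2]>0.004)&(W[...,2]<.016)&(f.max(-1)<110)&(W[...,0]<.47)
m=(W[...,0]<.47)&(W[...,0]>.37)&(abs(W[...,1]-.035)<.035)&(W[...,2]>0.005)&(W[...,2]<.02)&(R>.153)
P=W[m];print("tab",len(P),P.mean(0),P.min(0),P.max(0),R[m].max())
d=P[:,:2].mean(0)-c;print("tab dir deg",np.degrees(np.arctan2(d[1],d[0]))%360,cv2.minAreaRect((P[:,:2]*1000).astype(np.float32)))
# plate: top points
P=W[(R<.06)&(W[...,2]>.188)&(W[...,2]<.2)];Q=P[P[:,0]>np.percentile(P[:,0],40)]
vx,vy,x0,y0=cv2.fitLine((P[P[:,0]>.598][:,:2]*1000).astype(np.float32),cv2.DIST_HUBER,0,.01,.01).ravel()
print("plate line dir",np.degrees(np.arctan2(vy,vx)),x0,y0,len(P))
```

```text
centre [0.58772225 0.02909467] r 0.13047804272466482 angles [ 28.   74.2 118.7 163.4 207.4 252.6 298.5 343.2] mod45 -16.76724768936969
tab 127 [0.41423725 0.03225198 0.00994369] [0.37095055 0.0016288  0.00503596] [0.43440577 0.06833837 0.01904092] 0.2184267129112607
tab dir deg 178.95737060095811 ((402.8016357421875, 34.925941467285156), (66.32218933105469, 63.09212112426758), 89.4675064086914)
plate line dir -84.53918 603.72974 32.434643 59
```

Run:
```python
from h import *
t=load("top0.npz");W=cloud(t);f=t["frame"]
c=np.array([.5877,.0291])
R=np.hypot(W[...,0]-c[0],W[...,1]-c[1])
hsv=cv2.cvtColor(f,cv2.COLOR_BGR2HSV)
m=(R>.153)&(R<.2)&(W[...,0]<.47)&(abs(W[...,1]-.03)<.06)&(hsv[...,1]<75)
n,l,s,_=cv2.connectedComponentsWithStats(m.astype(np.uint8));i=1+s[1:,4].argmax();P=W[l==i]
print(len(P),P.mean(0),P.min(0),P.max(0),R[l==i].max())
r=cv2.minAreaRect((P[:,:2]*1000).astype(np.float32));print(r);b=np.array(r[0])/1000-c
print("dir",np.degrees(np.arctan2(b[1],b[0]))%360, np.degrees(np.arctan2(*(P[:,:2].mean(0)-c)[::-1]))%360)
```

```text
116 [0.4177878  0.03169181 0.00980437] [0.40017425 0.01464395 0.00108772] [0.43454153 0.04826467 0.01904092] 0.18768206527400896
((417.3271179199219, 31.41183853149414), (33.507110595703125, 34.339534759521484), 89.19062805175781)
dir 179.2225848363836 179.1260866861721
```

```bash
cat >> h.py <<'E'
from scipy.spatial.transform import Rotation as Ro
def toolpose():
    s=manip.get_state();q=np.array(s["ee_rot"]);return np.array(s["position"]),Ro.from_quat(q[[1,2,3,0]]),s
def down(yaw): # tool down, tool x at yaw (deg)
    return Ro.from_euler("z",yaw,degrees=True)*Ro.from_euler("x",180,degrees=True)
def rel(pos,yaw):
    p,R,_=toolpose();d=R.inv().apply(np.array(pos)-p);w=(R.inv()*down(yaw)).as_rotvec(degrees=True)
    return [round(float(x),4) for x in d]+[round(float(x),1) for x in w]
C=np.array([.5877,.0291])
def post(phi,r=.130): return C+r*np.array([np.cos(np.radians(phi)),np.sin(np.radians(phi))])
E
python3 -c "
from h import *
print(rel([*post(73.4),.20],50));print(rel([*post(73.4),.042],50))"
```

```text
[0.6426, -0.5432, 0.0316, -0.1, -0.0, -33.4]
[0.6426, -0.5429, 0.1896, -0.1, -0.0, -33.4]
```

```bash
python3 -m crank '[[0.04,-0.034,0,0,0,-2],[0.09,-0.076,0,0,0,-5],[0.13,-0.11,0,0,0,-8],[0.18,-0.152,0,0,0,-10],[0.22,-0.186,0,0,0,-12],[0.27,-0.228,0,0,0,-14],[0.31,-0.262,0,0,0,-16],[0.36,-0.304,0,0,0,-18],[0.4,-0.338,0,0,0,-20],[0.45,-0.38,0,0,0,-23],[0.49,-0.414,0,0,0,-26],[0.54,-0.456,0,0,0,-28],[0.58,-0.49,0,0,0,-30],[0.62,-0.524,0.01,0,0,-32],[0.643,-0.543,0.03,0,0,-33.4],[0.643,-0.543,0.03,0,0,-33.4],[0.643,-0.543,0.03,0,0,-33.4]]' 0.6 30; python3 -c "
from h import *
print(rel([*post(73.4),.042],50))
im=get('top');cv2.imwrite('pics/t1.png',cv2.resize(im['frame'][80:230,200:350],(600,600),interpolation=cv2.INTER_CUBIC))
"
```

```text
clock: 2.22
position: [0.6247, 0.153, 0.2014]
ee_rot: [-0.001, 0.906, 0.423, -0.001]
contact_force: [0.2, -0.3, -1.0]
width: 0.0513
[0.0007, -0.0001, 0.1594, -0.1, 0.0, -0.0]
```

View pics/t1.png

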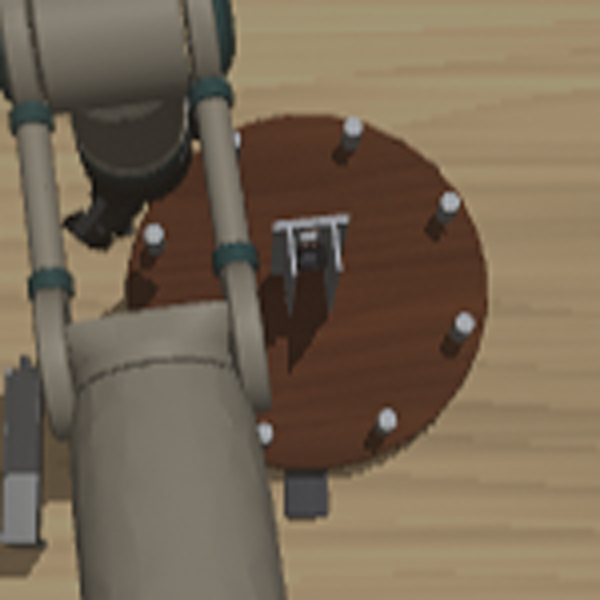

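The hand is over the post at 73°, and the fingers near (90,230) straddle it. I descend and grip.

```bash
python3 -m crank '[[0,0,0.03,0,0,0],[0,0,0.065,0,0,0],[0,0,0.1,0,0,0],[0,0,0.13,0,0,0],[0,0,0.15,0,0,0],[0,0,0.159,0,0,0],[0,0,0.159,0,0,0]]' 0.6 30; python3 -m crank '[[0,0,0,0,0,0],[0,0,0,0,0,0],[0,0,0,0,0,0],[0,0,0,0,0,0],[0,0,0,0,0,0]]' 0 30
python3 - <<'E'
from h import *
p,R,s=toolpose();print(p,s['width'],s['contact_force'])
d=p[:2]-C;print("r",np.hypot(*d),"phi",np.degrees(np.arctan2(d[1],d[0])))
for k in range(1,21):
    a=9*k
    if a>90: break
    print(rel([*post(73.4+a),p[2]],50+a))
E
```

```text
clock: 3.15
position: [0.6248, 0.1521, 0.0435]
ee_rot: [-0.0, 0.907, 0.422, 0.0]
contact_force: [-0.1, -0.4, 1.1]
width: 0.0513
clock: 3.78
position: [0.6255, 0.1521, 0.0448]
ee_rot: [-0.0, 0.907, 0.422, 0.001]
contact_force: [0.4, -0.7, 6.1]
width: 0.0151
[0.62553276 0.15212007 0.04481993] 0.015071740190645187 [ 0.44839764 -0.67229109  6.07504311]
r 0.12870608431787114 phi 72.90559862540267
[-0.0088, -0.0195, -0.0, 0.1, -0.1, -9.1]
[-0.0211, -0.0358, -0.0001, 0.1, -0.1, -18.1]
[-0.0358, -0.05, -0.0001, 0.1, -0.1, -27.1]
[-0.0525, -0.0617, -0.0002, 0.1, -0.1, -36.1]
[-0.0708, -0.0707, -0.0002, 0.1, -0.1, -45.1]
[-0.0903, -0.0766, -0.0002, 0.1, -0.1, -54.1]
[-0.1105, -0.0795, -0.0003, 0.1, -0.1, -63.1]
[-0.1309, -0.0791, -0.0003, 0.1, -0.1, -72.1]
[-0.151, -0.0756, -0.0004, 0.1, -0.1, -81.1]
[-0.1703, -0.0689, -0.0004, 0.1, -0.1, -90.1]
```

Run:
```python
from h import *
p,R,s=toolpose();d=p[:2]-C
for k in range(1,13):
    a=np.radians(7.25*k);c,s_=np.cos(a),np.sin(a);q=C+np.array([[c,-s_],[s_,c]])@d
    x=rel([*q,p[2]],50+np.degrees(a));print([round(x[0],3),round(x[1],3),-.001,0,0,-7.25*k])
```

```text
[-0.007, -0.015, -0.001, 0, 0, -7.25]
[-0.016, -0.028, -0.001, 0, 0, -14.5]
[-0.027, -0.04, -0.001, 0, 0, -21.75]
[-0.039, -0.051, -0.001, 0, 0, -29.0]
[-0.053, -0.06, -0.001, 0, 0, -36.25]
[-0.067, -0.068, -0.001, 0, 0, -43.5]
[-0.083, -0.073, -0.001, 0, 0, -50.75]
[-0.098, -0.077, -0.001, 0, 0, -58.0]
[-0.115, -0.078, -0.001, 0, 0, -65.25]
[-0.131, -0.078, -0.001, 0, 0, -72.5]
[-0.147, -0.075, -0.001, 0, 0, -79.75]
[-0.163, -0.071, -0.001, 0, 0, -87.0]
```

```bash
python3 -m crank '[[-0.007,-0.015,-0.001,0,0,-7.25],[-0.016,-0.028,-0.001,0,0,-14.5],[-0.027,-0.04,-0.001,0,0,-21.75],[-0.039,-0.051,-0.001,0,0,-29],[-0.053,-0.06,-0.001,0,0,-36.25],[-0.067,-0.068,-0.001,0,0,-43.5],[-0.083,-0.073,-0.001,0,0,-50.75],[-0.098,-0.077,-0.001,0,0,-58],[-0.115,-0.078,-0.001,0,0,-65.25],[-0.131,-0.078,-0.001,0,0,-72.5],[-0.147,-0.075,-0.001,0,0,-79.75],[-0.163,-0.071,-0.001,0,0,-87],[-0.163,-0.071,-0.001,0,0,-87]]'
python3 - <<'E'
from h import *
p,R,s=toolpose();d=p[:2]-C;x=R.apply([1,0,0]);yaw=np.degrees(np.arctan2(x[1],x[0]))
print(s['width'],s['contact_force'],s['qpos'].round(2),"r",np.hypot(*d),"phi",np.degrees(np.arctan2(d[1],d[0]))%360,"yaw",yaw)
for k in range(1,13):
    a=np.radians(7.25*k);c,s_=np.cos(a),np.sin(a);q=C+np.array([[c,-s_],[s_,c]])@d
    x=rel([*q,p[2]],yaw+np.degrees(a));print([round(x[0],3),round(x[1],3),0,0,0,-7.25*k])
E
```

```text
clock: 5.4
position: [0.4688, 0.0712, 0.0449]
ee_rot: [0.004, 0.367, 0.93, 0.001]
contact_force: [7.1, -3.9, -11.8]
width: 0.0148
0.014836262764630095 [  7.14214034  -3.93519566 -11.81967249] [ 0.01  0.31  1.99 -0.    0.83 -0.81] r 0.12613898475642965 phi 160.50019643138617 yaw 136.9680568484011
[-0.007, -0.014, 0, 0, 0, -7.25]
[-0.016, -0.027, 0, 0, 0, -14.5]
[-0.027, -0.039, 0, 0, 0, -21.75]
[-0.039, -0.05, 0, 0, 0, -29.0]
[-0.052, -0.059, 0, 0, 0, -36.25]
[-0.066, -0.066, 0, 0, 0, -43.5]
[-0.082, -0.071, 0, 0, 0, -50.75]
[-0.097, -0.074, 0, 0, 0, -58.0]
[-0.113, -0.076, 0, 0, 0, -65.25]
[-0.129, -0.075, 0, 0, 0, -72.5]
[-0.145, -0.072, 0, 0, 0, -79.75]
[-0.16, -0.068, 0, 0, 0, -87.0]
```

```bash
python3 -m crank '[[-0.007,-0.014,0,0,0,-6.4],[-0.016,-0.027,0,0,0,-12.8],[-0.027,-0.039,0,0,0,-19.2],[-0.039,-0.05,0,0,0,-25.6],[-0.052,-0.059,0,0,0,-32],[-0.066,-0.066,0,0,0,-38.4],[-0.082,-0.071,0,0,0,-44.8],[-0.097,-0.074,0,0,0,-51.2],[-0.113,-0.076,0,0,0,-57.6],[-0.129,-0.075,0,0,0,-64],[-0.145,-0.072,0,0,0,-70.4],[-0.16,-0.068,0,0,0,-76.8],[-0.16,-0.068,0,0,0,-76.8]]'
cat > plat.py <<'E'
from h import *
im=get('top');W=cloud(im)
R=np.hypot(W[...,0]-C[0],W[...,1]-C[1])
m=((abs(R-.13)<.02)&(W[...,2]>0.069)&(W[...,2]<0.079)).astype(np.uint8)
n,l,st,c=cv2.connectedComponentsWithStats(m);a=[]
for i in range(1,n):
    if 14<=st[i,4]<=26: q=W[l==i].mean(0)[:2]-C;a.append(np.degrees(np.arctan2(q[1],q[0])))
a=np.array(a);o=np.degrees(np.angle(np.exp(8j*np.radians(a-22.5)).mean()))/8
print("posts",a.round(1),"platter yaw mod45",round(o,2),"err vs -0.8:",round(o+.8,2))
P=W[(R<.06)&(W[...,2]>.186)&(W[...,2]<.203)]
if len(P)>20: print("upright",len(P),P[:,:2].mean(0)-C,cv2.minAreaRect((P[:,:2]*1000).astype(np.float32)))
p,Rr,s=toolpose();d=p[:2]-C;x=Rr.apply([1,0,0]);yaw=np.degrees(np.arctan2(x[1],x[0]))
print(s['clock'],s['width'],s['contact_force'].round(1),s['qpos'].round(2),"r",np.hypot(*d),"phi",np.degrees(np.arctan2(d[1],d[0]))%360,"yaw",yaw)
E
python3 plat.py
```

```text
clock: 7.02
position: [0.5392, -0.0883, 0.0449]
ee_rot: [0.002, -0.29, 0.957, -0.002]
contact_force: [0.8, -3.2, -4.2]
width: 0.0149
posts [  21.2  -23.2   66.7  112.1  156.9 -159.8] platter yaw mod45 -1.02 err vs -0.8: -0.22
upright 74 [-0.00925812  0.0024626 ] ((586.7141723632812, 29.897544860839844), (41.54745101928711, 53.163883209228516), 0.41928407549858093)
7.075 0.014918263690956285 [ 0.5 -2.2 -4.9] [-0.29  0.4   1.84 -0.    0.9  -2.45] r 0.12705950586228892 phi 247.43484044837993 yaw -146.2790687797353
```

Turntable yaw is -1.0° against a tab yaw of -0.8°, so it is aligned. I release and lift.

```bash
python3 -m crank '[[0,0,0,0,0,0],[0,0,0,0,0,0],[0,0,0,0,0,0],[0,0,-0.03,0,0,0],[0,0,-0.08,0,0,0],[0,0,-0.13,0,0,0],[0,0,-0.17,0,0,0],[0,0,-0.185,0,0,0],[0,0,-0.185,0,0,0]]' 0.6 30
python3 plat.py
python3 - <<'E'
from h import *
W=cloud(load("top0.npz"))
m=(abs(W[...,1]-.259)<.04)&(W[...,0]>.36)&(W[...,0]<.55)
b=W[m&(W[...,2]>.0655)&(W[...,2]<.0735)];l=W[m&(W[...,2]>.078)]
print("beam y",b[:,1].min(),b[:,1].max(),"x",b[:,0].min(),b[:,0].max(),"lip x",l[:,0].min(),l[:,0].max())
k=b[(b[:,0]>.40)&(b[:,0]<.5)]
for lo in(.40,.45):
    q=k[(k[:,0]>lo)&(k[:,0]<lo+.05)];print(lo,q[:,1].mean(),q[:,1].min(),q[:,1].max())
e=[(x,g[:,1].max(),g[:,1].min()) for x in np.arange(.4,.5,.01) if len(g:=k[abs(k[:,0]-x)<.005])]
e=np.array(e);print("slopes deg",np.degrees(np.polyfit(e[:,0],e[:,1],1)[0]),np.degrees(np.polyfit(e[:,0],e[:,2],1)[0]))
f=W[m&(W[...,2]>.035)&(W[...,0]>.515)];print("claw",len(f),f.mean(0),f.min(0),f.max(0))
print(rel([.448,.2592,.17],180),rel([.448,.2592,.035],180))
E
```

```text
clock: 8.2
position: [0.538, -0.0877, 0.2303]
ee_rot: [0.003, -0.29, 0.957, -0.002]
contact_force: [0.1, 0.2, -0.5]
width: 0.0511
posts [  21.2  -23.4  111.8 -114.4  157.1 -158.8] platter yaw mod45 -1.07 err vs -0.8: -0.27
upright 73 [-0.00883305  0.00223452] ((586.7465209960938, 29.762279510498047), (40.77192687988281, 53.26387405395508), 0.36037999391555786)
8.25 0.05134458748429467 [ 1.  -0.2 -0.2] [-0.29  0.23  1.58 -0.    1.33 -2.45] r 0.1270331484024646 phi 246.5933560626444 yaw -146.27260361116302
beam y 0.2461898072344372 0.2727008063330083 x 0.3792996010779655 0.5206805654819713 lip x 0.3783039108568915 0.381867649070905
0.4 0.2588074139183669 0.2461898072344372 0.2722928394323536
0.45 0.2592346468942672 0.24631973018057923 0.27255703794558295
slopes deg 0.43547744059379423 0.049279539734322406
claw 17 [0.5205811  0.25750851 0.06387878] [0.51572597 0.24494657 0.05121955] [0.5285071  0.27223944 0.07184443]
[-0.1181, 0.3381, 0.0579, -0.2, 0.2, 33.7] [-0.1178, 0.3387, 0.1929, -0.2, 0.2, 33.7]
```

```bash
python3 -m crank '[[-0.013,0.037,0,0,0,4],[-0.027,0.076,0,0,0,8],[-0.04,0.115,0,0,0,12],[-0.054,0.154,0,0,0,16],[-0.068,0.194,0,0,0,20],[-0.082,0.234,0.005,0,0,24],[-0.095,0.272,0.015,0,0,28],[-0.108,0.31,0.03,0,0,31],[-0.118,0.3381,0.058,-0.2,0.2,33.7],[-0.118,0.3383,0.1,-0.2,0.2,33.7],[-0.118,0.3385,0.15,-0.2,0.2,33.7],[-0.118,0.3386,0.18,-0.2,0.2,33.7],[-0.118,0.3387,0.193,-0.2,0.2,33.7],[-0.118,0.3387,0.193,-0.2,0.2,33.7],[-0.118,0.3387,0.193,-0.2,0.2,33.7]]' 0.75 60; python3 -m crank '[[0,0,0,0,0,0],[0,0,0,0,0,0],[0,0,0,0,0,0],[0,0,0,0,0,0],[0,0,0,0,0,0],[0,0,0,0,0,0]]' 0 60
```

```text
clock: 10.12
position: [0.4491, 0.2596, 0.0357]
ee_rot: [0.001, -0.0, 1.0, 0.001]
contact_force: [-0.2, 0.5, 0.1]
width: 0.0637
clock: 10.88
position: [0.4497, 0.2599, 0.0367]
ee_rot: [0.002, 0.0, 1.0, 0.001]
contact_force: [-0.4, 0.0, 5.7]
width: 0.0275
```

Gripped (27.5 mm wide). I lift and carry it in front of the plate.

```bash
python3 -m crank '[[0,0,-0.02,0,0,0],[0,0,-0.05,0,0,0],[0,0,-0.09,0,0,0],[0,-0.01,-0.115,0,0,0],[0,-0.035,-0.125,0,0,0],[0,-0.065,-0.125,0,0,0],[0,-0.1,-0.125,0,0,0],[0,-0.135,-0.125,0,0,0],[0,-0.17,-0.125,0,0,0],[0,-0.2,-0.125,0,0,0.5],[0,-0.22,-0.125,0,0,1],[0,-0.23,-0.125,0,0,1],[0,-0.23,-0.125,0,0,1],[0,-0.23,-0.125,0,0,1]]' - 60
cat > br.py <<'E'
from h import *
import sys
im=get('top');np.savez('cur.npz',**im);W=cloud(im);p,R,s=toolpose()
zt=p[2]+float(sys.argv[1]) if len(sys.argv)>1 else p[2]+.0333
x0=p[0]
m=(abs(W[...,1]-p[1])<.03)&(W[...,0]>x0-.09)&(W[...,0]<x0+.09)
b=W[m&(abs(W[...,2]-zt)<.006)&(W[...,0]>x0-.075)]
print("tcp",p.round(4),"tool rot",(down(180).inv()*R).as_rotvec(degrees=True).round(2),"F",s['contact_force'].round(1),"w",s['width'],"t",s['clock'])
if len(b): print("beam top n",len(b),b.min(0).round(4),b.max(0).round(4),"z",np.median(b[:,2]))
for lo,hi in((-.06,-.035),(.035,.055),(.055,.068)):
    q=b[(b[:,0]>x0+lo)&(b[:,0]<x0+hi)]
    if len(q):print(lo,len(q),"ymid",(q[:,1].min()+q[:,1].max())/2,"ymean",q[:,1].mean(),"z",q[:,2].mean())
f=W[(abs(W[...,1]-p[1])<.03)&(W[...,0]>x0+.071)&(W[...,0]<x0+.1)&(W[...,2]>.1)&(W[...,2]<zt-.002)]
if len(f):print("claw",len(f),f.mean(0).round(4),f[:,0].max())
P=W[(np.hypot(W[...,0]-C[0],W[...,1]-C[1])<.06)&(W[...,2]>.188)&(W[...,2]<.203)]
P=P[P[:,0]<np.percentile(P[:,0],30)]
print("plate y",P[:,1].min(),P[:,1].max(),"x",P[:,0].min())
for n,c in (("t",im),("s",get("scene"))):
    f=c["frame"];f=f[100:220,190:350] if n=="t" else f[130:280,150:310]
    cv2.imwrite(f"pics/{n}{s['clock']:.2f}.png",cv2.resize(f,None,fx=4,fy=4,interpolation=cv2.INTER_CUBIC))
E
python3 br.py; ls pics
```

```text
clock: 12.62
position: [0.4491, 0.0303, 0.1612]
ee_rot: [0.002, 0.009, 1.0, 0.001]
contact_force: [0.1, 0.4, -2.2]
width: 0.0275
tcp [0.4491 0.0304 0.1613] tool rot [-0.13 -0.2   0.95] F [-0.1 -0.7 -2. ] w 0.02714805096238784 t 12.675
beam top n 118 [0.384  0.0169 0.1886] [0.4226 0.0438 0.2005] z 0.1944805528911212
-0.06 85 ymid 0.030399352894997695 ymean 0.03038943758609065 z 0.19431605618685568
plate y 0.003224090685009798 0.056247212979620376 x 0.566323172767504
crops.png
s12.68.png
scene0.png
t1.png
t12.68.png
top0.png
```

```bash
python3 -m crank '[[-0.005,-0.0005,0.005,0,0,0],[-0.01,-0.0005,0.01,0,0,0],[-0.02,-0.0005,0.015,0,0,0],[-0.03,-0.0005,0.015,0,0,0],[-0.034,-0.0005,0.015,0,0,0],[-0.037,-0.0005,0.015,0,0,0],[-0.039,-0.0005,0.015,0,0,0],[-0.041,-0.0005,0.015,0,0,0],[-0.041,-0.0005,0.015,0,0,0]]' - 60; python3 br.py
```

```text
clock: 13.85
position: [0.4903, 0.0292, 0.1465]
ee_rot: [0.002, 0.008, 1.0, 0.001]
contact_force: [0.0, -0.5, -2.2]
width: 0.027
tcp [0.4901 0.0293 0.1465] tool rot [-0.12 -0.21  0.94] F [-0.6  0.2 -2.6] w 0.026950453269207905 t 13.9
beam top n 136 [0.4175 0.0155 0.1738] [0.4658 0.0428 0.185 ] z 0.17921397945347206
-0.06 76 ymid 0.029206128341943194 ymean 0.029272878144564158 z 0.17932902856161348
plate y 0.01154064175152461 0.011593133796231267 x 0.6001162302653918
```

```bash
python3 -c "
import cv2,glob,numpy as np
a=sorted(glob.glob('pics/t1[3-5].*.png'))[-1];b=a.replace('/t','/s');A=cv2.imread(a);B=cv2.imread(b)
A=cv2.resize(A,(400,300));B=cv2.resize(B,(400,375));o=np.zeros((375,800,3),np.uint8);o[:300,:400]=A;o[:,400:]=B;cv2.imwrite('pics/v1.png',o)"
```

```text
(no output)
```

View pics/v1.png

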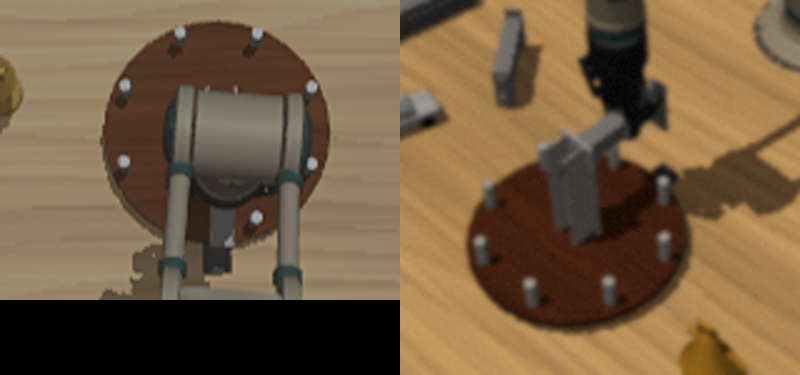

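The bracket is level in front of the plate at (580,150) in the scene crop, its claws just at the face, and no contact force shows. I advance in small steps.

```bash
python3 -m crank '[[-0.001,0,0,0,0,0],[-0.002,0,0,0,0,0],[-0.003,0,0,0,0,0],[-0.004,0,0,0,0,0],[-0.004,0,0,0,0,0]]'; python3 -m crank '[[-0.001,0,0,0,0,0],[-0.002,0,0,0,0,0],[-0.003,0,0,0,0,0],[-0.004,0,0,0,0,0],[-0.004,0,0,0,0,0]]'
```

```text
clock: 14.58
position: [0.4942, 0.0292, 0.1465]
ee_rot: [0.002, 0.008, 1.0, 0.001]
contact_force: [-0.1, -0.7, -2.5]
width: 0.0272
clock: 15.2
position: [0.4983, 0.0291, 0.1465]
ee_rot: [0.002, 0.008, 1.0, 0.001]
contact_force: [-0.1, 0.3, -2.2]
width: 0.0274
```

```bash
python3 -m crank '[[-0.001,0,0,0,0,0],[-0.002,0,0,0,0,0],[-0.002,0,0,0,0,0]]'; python3 -m crank '[[-0.001,0,0,0,0,0],[-0.002,0,0,0,0,0],[-0.002,0,0,0,0,0]]'
```

```text
clock: 15.58
position: [0.4991, 0.0291, 0.1462]
ee_rot: [0.001, 0.008, 1.0, 0.001]
contact_force: [-3.8, 0.1, -2.0]
width: 0.0273
clock: 15.95
position: [0.499, 0.0292, 0.1457]
ee_rot: [-0.002, 0.008, 1.0, 0.001]
contact_force: [-6.8, -0.8, -0.8]
width: 0.0271
```

Contact at TCP x 0.499, which matches the rear face meeting the plate. I back off a hair and lower.

```bash
python3 -m crank '[[0.0005,0,0,0,0,0],[0.0007,0,0.002,0,0,0],[0.0007,0,0.004,0,0,0],[0.0007,0,0.006,0,0,0],[0.0007,0,0.008,0,0,0],[0.0007,0,0.0095,0,0,0],[0.0007,0,0.0095,0,0,0]]'; python3 -m crank '[[0,0,0.001,0,0,0],[0,0,0.002,0,0,0],[0,0,0.003,0,0,0],[0,0,0.003,0,0,0]]'
```

```text
clock: 16.82
position: [0.498, 0.0292, 0.1364]
ee_rot: [-0.002, 0.008, 1.0, 0.001]
contact_force: [-2.1, -0.4, 1.3]
width: 0.0273
clock: 17.32
position: [0.4977, 0.0293, 0.1331]
ee_rot: [-0.002, 0.008, 1.0, 0.001]
contact_force: [-3.5, -0.6, 0.5]
width: 0.0275
```

```bash
python3 -m crank '[[0,0,0.001,0,0,0],[0,0,0.002,0,0,0],[0,0,0.002,0,0,0]]' - 90; python3 -m crank '[[0,0,0.001,0,0,0],[0,0,0.002,0,0,0],[0,0,0.003,0,0,0],[0,0,0.003,0,0,0]]'
```

```text
clock: 17.7
position: [0.4977, 0.0293, 0.1308]
ee_rot: [-0.002, 0.008, 1.0, 0.001]
contact_force: [-2.6, 0.0, -0.7]
width: 0.0269
clock: 18.2
position: [0.4977, 0.0292, 0.1294]
ee_rot: [-0.002, 0.008, 1.0, 0.001]
contact_force: [-8.6, -0.2, 10.0]
width: 0.0268
```

```bash
python3 -m crank '[[0,0,0.002,0,0,0],[0,0,0.003,0,0,0],[0,0,0.003,0,0,0]]' - 100; python3 br.py 0.0333
```

```text
clock: 18.58
position: [0.4975, 0.0291, 0.1278]
ee_rot: [-0.001, 0.008, 1.0, 0.001]
contact_force: [-6.9, 0.5, 9.8]
width: 0.0266
tcp [0.4976 0.0291 0.1278] tool rot [-0.1   0.15  0.91] F [-7.9 -0.3  8.6] w 0.027154697218979847 t 18.625
beam top n 112 [0.4248 0.0157 0.1551] [0.4714 0.0423 0.167 ] z 0.16041076239707952
-0.06 69 ymid 0.02992269003187927 ymean 0.030055549018811373 z 0.16036176820072423Traceback (most recent call last):
  File "br.py", line 16, in <module>
    P=P[P[:,0]<np.percentile(P[:,0],30)]
               ~~~~~~~~~~~~~^^^^^^^^^^^
    return _quantile_unchecked(
        a, q, axis, out, overwrite_input, method, keepdims, weights)
    return _ureduce(a,
                    func=_quantile_ureduce_func,
    ...<5 lines>...
                    overwrite_input=overwrite_input,
                    method=method)
    r = func(a, **kwargs)
    result = _quantile(arr,
                       quantiles=q,
    ...<2 lines>...
                       out=out,
                       weights=wgt)
    slices_having_nans = np.isnan(arr[-1, ...])
                                  ~~~^^^^^^^^^
IndexError: index -1 is out of bounds for axis 0 with size 0
```

```bash
python3 -m crank '[[0,0,0.002,0,0,0],[0,0,0.004,0,0,0],[0,0,0.004,0,0,0]]' - 100; python3 -m crank '[[0,0,0.002,0,0,0],[0,0,0.004,0,0,0],[0,0,0.004,0,0,0]]' - 100
```

```text
clock: 19.0
position: [0.4974, 0.0291, 0.1268]
ee_rot: [-0.001, 0.008, 1.0, 0.001]
contact_force: [-10.2, 0.4, 22.0]
width: 0.0268
clock: 19.38
position: [0.4974, 0.0292, 0.1267]
ee_rot: [0.0, 0.008, 1.0, 0.001]
contact_force: [-11.8, 1.2, 25.7]
width: 0.0265
```

The stop is hard at TCP z 0.1267 after passing about 12 N of roller resistance. I release, lift clear and check.

```bash
python3 -m crank '[[0,0,0,0,0,0],[0,0,0,0,0,0],[0,0,0,0,0,0],[0,0,-0.03,0,0,0],[0,0,-0.07,0,0,0],[0,0,-0.12,0,0,0],[0.03,0,-0.14,0,0,0],[0.07,0.01,-0.15,0,0,0],[0.11,0.03,-0.15,0,0,0],[0.15,0.06,-0.15,0,0,0],[0.18,0.1,-0.15,0,0,0],[0.19,0.14,-0.15,0,0,0],[0.19,0.18,-0.15,0,0,0],[0.19,0.22,-0.15,0,0,0],[0.19,0.25,-0.15,0,0,0],[0.19,0.25,-0.15,0,0,0]]' 0.6 30
cat > fin.py <<'E'
from h import *
import sys
im=get('top');W=cloud(im);R=np.hypot(W[...,0]-C[0],W[...,1]-C[1])
m=(abs(W[...,1]-.029)<.03)&(W[...,0]>.40)&(W[...,0]<.575)
b=W[m&(W[...,2]>.145)&(W[...,2]<.171)&(W[...,0]<.562)]
print("beam",len(b),b.min(0).round(4),b.max(0).round(4))
k=b[(b[:,0]>.438)&(b[:,0]<.555)];A=np.c_[k[:,0]-.497,k[:,1]-.029,np.ones(len(k))];pl=np.linalg.lstsq(A,k[:,2],rcond=None)[0]
print("pitch deg",np.degrees(pl[0]),"roll",np.degrees(pl[1]),"z mid",pl[2],"z at rear face",pl[2]+.07*pl[0])
e=np.array([(x,(g[:,1].max()+g[:,1].min())/2,g[:,1].mean()) for x in np.arange(.44,.555,.006) if len(g:=k[abs(k[:,0]-x)<.003])>4])
f=np.polyfit(e[:,0]-.567,e[:,1],1);print("yaw",np.degrees(f[0]),"y at plate",f[1])
l=W[m&(W[...,2]>.169)&(W[...,2]<.182)&(W[...,0]<.45)];print("lip",len(l),l.min(0).round(4) if len(l) else "")
P=W[(R<.06)&(W[...,2]>.188)&(W[...,2]<.203)];Q=P[P[:,0]<.573]
print("plate top z",np.median(P[:,2]),"y mid",(Q[:,1].min()+Q[:,1].max())/2,Q[:,1].mean(),"x min",P[:,0].min())
t=im["frame"][90:220,190:350];s=get("scene")["frame"][130:280,150:310]
A=cv2.resize(t,(400,325),interpolation=cv2.INTER_CUBIC);B=cv2.resize(s,(400,375),interpolation=cv2.INTER_CUBIC);o=np.zeros((375,800,3),np.uint8);o[:325,:400]=A;o[:,400:]=B;cv2.imwrite(sys.argv[1],o)
E
python3 fin.py pics/f1.png; python3 plat.py
```

```text
clock: 21.38
position: [0.3114, 0.2835, 0.2761]
ee_rot: [-0.0, 0.006, 1.0, 0.0]
contact_force: [0.2, 0.3, -0.4]
width: 0.0513
beam 401 [0.4246 0.0134 0.1523] [0.5619 0.0425 0.1709]
pitch deg 1.7385760478770351 roll -0.2816346532619005 z mid 0.1601723338550409 z at rear face 0.16229640519826444
yaw -1.0503935589572804 y at plate 0.027921474325694348
lip 18 [0.424  0.0188 0.1695]
plate top z 0.19399840463327223 y mid 0.029635723306902007 0.030146580418320797 x min 0.5660658626606214
posts [  21.1  -23.8   67.1  -68.   112.1 -114.4  157.  -158.8] platter yaw mod45 -0.97 err vs -0.8: -0.17
upright 75 [-0.00923578  0.00169861] ((585.9251708984375, 29.303651809692383), (53.47404479980469, 39.84003829956055), 89.42597961425781)
21.525 0.05106462362718927 [ 0.2 -0.6  0.1] [ 0.57  0.01  1.72 -0.    1.41 -0.99] r 0.3742211712997819 phi 137.65431367997 yaw 179.07726219953435
```

View pics/f1.png

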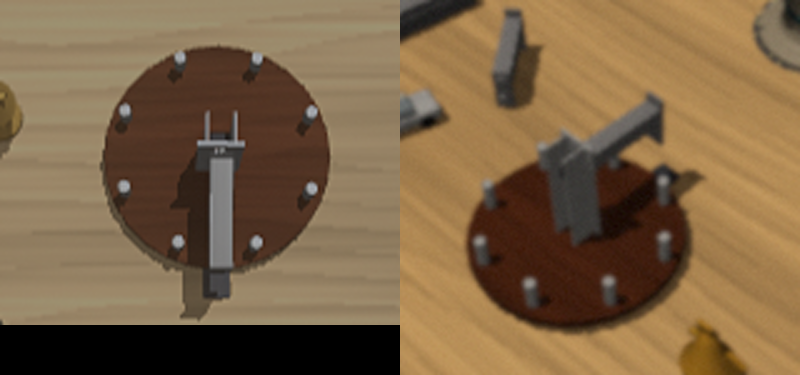

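```bash
python3 -c "
from h import *
print(job.sign_off())"
```

```text
the job is handed in; nothing more can be done
None
```

I turned the stand, hung the clawed bracket in the two top slots, pressed it down, and handed the job in at about 21.5 s. No verdict was reported.

- **Turning the stand:** I gripped a rim post and swung the turntable about 173° anticlockwise. Rather than only pushing the post, I held it through the whole turn. The turntable's yaw measured -1.0° against -0.8° for the tab.
- **Hanging the bracket:** I gripped the clawed bracket on the left, brought it into the slots, lowered it, and pressed until it stopped hard. It gave way at about 12 N and then held at about 25 N. I then released it and moved clear.

My last check, from the top camera with the bracket released:

| Quantity | Measured | Limit |
|---|---|---|
| Height of the rear face | within about 1 mm of home | 3 mm |
| Distance from the plate | about 2 to 3 mm | 5 mm |
| Sideways offset | about 1.7 mm | 6 mm |
| Droop | 1.7° | 5.5° |
| Squareness to the slotted face | about 0.1° off | 8.5° |

- **Height readings:** The height of home that I worked out from the gripper was about 3 mm higher than where the bracket stopped. The camera height agreed with home, so I went by the camera.
- **Other items:** I never touched the plain bracket, the rooster or the car, but I did not measure their positions again at the end.

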